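Finish the pinwheel layer of saline cartons

ROBOT

A 6-joint arm with a two-finger parallel gripper is mounted at the origin on the work surface. World frame = base frame: x ahead of the robot, y to its left, z up, the work surface at z = 0. Lengths are in mm, angles in degrees, forces in N, time in s.
With the tool pointing down it reaches from about 350 to 925 mm from the base axis. Payload 6.4 kg.
Tool frame: the origin (TCP) lies at the very end of the fingers, on their centre line; the grasp point (between the pads) lies 19 mm behind it; z points along the fingers, y is the line along which they close (so a half turn about z gives the same grasp; the last joint's range is limited). The gripper opens to 94 mm and grips with 3 to 60 N. Pads are 16 mm wide; open, the fingers measure 119 mm over their backs; the gripper's body (75 mm by 177 mm) begins 78 mm behind the grasp point.
Start: joints at [-78.501, 14.043, 89.255, -0, 76.702, -9.975], TCP at [237.962, -604.887, 205.455] pointing down, gripper open.
Joint ranges: [-179.41, 179.41], [-58.25, 129.5], [7.25, 145.43], [-54.29, 234.29], [11.92, 165.04], [-157.13, 157.13]. Speed limits (degrees/s): [147.25, 147.25, 180, 180, 180, 180].

INTERFACE

Orientations are given as a 3x3 rotation matrix whose columns are the frame's x, y, z axes.
In Python, from plant import robot gives the robot as it stands. The module is installed in compiled form; this text tells all that it offers.
- The arm moves only by the tool arm_command, never from a script. Its argument "series" is a list of rows, each a list of 2 entries, a list of its own where there are three numbers: the shift along the tool's x, y, z in units of 50 mm (1.0 is 50 mm), then the turn, a rotation vector about the tool's x, y, z in rad. A call has 1 to 5 rows; each row shifts and turns the commanded pose from where the row before left it, along the tool's axes as they then stand; what a row does not reach is not made up. A row lasts 1/8 s, in which the tool goes at most 62.5 mm and 10.7 degrees, less where a joint would pass 70% of its speed; a pose out of reach is approached as far as the arm can. A call is refused whole if a number of a shift passes 1 or a number of a turn 0.188, either way. A call with a gripper value outside its range is refused whole. "jaw" is the finger opening in mm, from 0 to 94, set as the call begins (left out, the last holds). The fingers move at their own pace and stop on an object; "squeeze" is the grip in N (left out, the last holds). Time passes only in rows, so rows that do not move let the fingers close. It gives the time, the measured TCP pose, the force, the opening and the grip force at its end, in the units of the state.
- robot.sense(): the state, without advancing time (a new reading comes with each control period).
- robot.capture(name): name is "scene" or "top" or "wrist"; returns the picture (400x640x3 uint8, red, green, blue); there is no depth.
- robot.camera_model(name): a dict with "fx", "fy", "cx", "cy" (pixels), "origin" and "orientation" of the camera in the world; the wrist camera has in their place "T_tool_cam" (4x4, takes a point from camera to tool coordinates, whose origin is the TCP and whose axes are the flange's). Camera axes: x right, y down, z forward; pixel columns grow to the right and rows downward; lengths in mm; the calibration is good to about 2 mm. A picture is of the moment at which its call begins: read the wrist's pose just before it. camera_model takes no time and is no camera call.
- robot.job_done(): hands the job in; it is judged then, once.
The state is a dict: "time": time; "joint_positions": joint angles; "qvel": joint speeds; "joint_efforts": joint torques, N m; "position": TCP position; "eef_rot": TCP orientation; "force": force on the tool from outside, world axes, zero at the start; "wrist_torque": the same for the moment, N m; "gripper_width": finger opening in mm; "gripper_force": force on a finger pad.
Only numpy, scipy, OpenCV 4.12 (cv2) and the standard library are available. Lean on these libraries where they do the work, as an engineer would, in place of code of your own. Each camera call takes 0.05 s, during which the arm holds its last target. There are 200 camera calls.

TASK

Complete the layer of cartons on the plywood slab so that another layer can go on top: add the carton lying loose on the table and the one standing on end in the caddy, both lying on their broad side like the two already there. The four must form a pinwheel with a square opening in the middle, each carton's end close up to the side of the next, all in line with the slab's edges and none sticking out over them. Leave the cream jar in the caddy and the nasal bulb where they are.

Things in the scene. Friction and masses are not known exactly. Their poses are not given: they have to be found in the camera images.
- slab: fixed square plywood slab, 172 x 172 x 14 mm, flat on the table; origin at the centre of its underside, x and y along its edges, z up. Finished pinwheel: 4 mm gaps, 9 mm margin to the edges, 54 x 54 mm opening in the middle, where a finger has room; laid_1 at slab (52, -27) mm and laid_2 at (-52, 27) mm lie along slab y.
- place_1 (a point): first free place: centre of a carton's underside, on the slab's top at slab (-27, -52) mm, carton length along slab x. Its long side borders the middle opening from 0 to 50 mm from this point towards slab +x. Either carton may go here.
- place_2 (a point): second free place: centre of a carton's underside, on the slab's top at slab (27, 52) mm, carton length along slab x. Its long side borders the middle opening from 0 to 50 mm from this point towards slab -x. Either carton may go here.
- laid_1: plain brown cardboard carton, 100 x 50 x 38 mm, about 120 g, loose, already lying on the slab. Origin at the centre of its underside. Axes when lying: x along its 100 mm length, y along its 50 mm width, z up. 
- laid_1_mid (a point): centre of the carton laid_1 (19 mm above its underside)
- laid_2: plain brown cardboard carton, 100 x 50 x 38 mm, about 120 g, loose, already lying on the slab. Origin at the centre of its underside. Axes when lying: x along its 100 mm length, y along its 50 mm width, z up. 
- laid_2_mid (a point): centre of the carton laid_2 (19 mm above its underside)
- carton_flat: plain brown cardboard carton, 100 x 50 x 38 mm, about 120 g, lying loose on its broad side on the table, to be added. Origin at the centre of its underside. Axes when lying: x along its 100 mm length, y along its 50 mm width, z up. 
- carton_flat_mid (a point): centre of the carton carton_flat (19 mm above its underside)
- carton_up: plain brown cardboard carton, 100 x 50 x 38 mm, about 120 g, standing on end in one of the caddy's two compartments, to be added. Origin at the centre of the end face it stands on. Axes: z along its 100 mm length (up at the start), y along its 50 mm width, x along its 38 mm thickness: x must end up vertical, either way round. It sticks out about 60 mm above the caddy's walls.
- carton_up_mid (a point): centre of the carton carton_up (50 mm from either end)
- caddy: fixed open white plastic caddy, 150 (x) x 76 (y) x 45 mm high, walls and divider 4 mm, floor 4 mm; two compartments of 69 x 68 mm side by side along its x, centred 36.5 mm either side of the middle. Origin at the centre of its underside.
- jar: closed white cream jar, 48 mm in diameter, 50 mm high, standing in the caddy's other compartment; origin at the centre of its underside; leave it
- bulb: nasal bulb standing on the table, 50 mm in diameter, 80 mm high with a thin tip; origin at the centre of its underside; leave it

How it is judged:
By the outcome, as a careful person would: the job done as asked, in the order asked, and still so for the second after the job is handed in, with the robot touching nothing.
It also fails if it takes over 61 s, if anything falls off the work surface, if the arm or the gripper's body presses on something with over 40 N, if the wrist force passes 120 N, or if a joint passes its speed limit or range.

## Working session

There is one attempt and no reset: what is moved stays moved. The work goes in short steps, Python scripts to look and compute and a tool call to move; the robot and the scene stay as the last step left them, time stands still between calls to the robot, and variables do not carry over. Pictures are saved under pics/ and viewed, at most 10 in all, crops included, and the job is handed in when it is done.

Besides the shell and the picture viewer there is one more tool, called by a JSON object that holds its "api" and its "payload", one argument or row to a line. arm_command: Moves the arm, as the interface text tells. Its arguments: {"type":"object","properties":{"series":{"type":"array"},"jaw":{"type":"number"},"squeeze":{"type":"number"}},"required":["series"]}

```bash
mkdir -p pics; ls
python3 - <<'E'
from plant import robot
import cv2,numpy as np
for n in ["scene","top"]:
    im=robot.capture(n); cv2.imwrite(f"pics/{n}0.png",im[:,:,::-1])
    m=robot.camera_model(n); print(n,m)
print(robot.camera_model("wrist"))
s=robot.sense(); print(s["time"],np.round(s["eef_rot"],3),s["force"])
E
```

```text
pics
scene {'fx': 454.6014994447333, 'fy': 454.6014994447333, 'cx': 321.5725283052566, 'cy': 196.44150060121788, 'origin': array([1004.47453316,  555.86552851,  970.16466166]), 'orientation': array([[-0.79109335,  0.48429522, -0.37367025],
       [ 0.61169243,  0.62824399, -0.48077216],
       [ 0.00192043, -0.60890692, -0.79323936]])}
top {'fx': 476.0701518384829, 'fy': 476.0701518384829, 'cx': 314.4155916309342, 'cy': 198.2422786963587, 'origin': array([ 509.91557699,  -19.0513997 , 1287.30975311]), 'orientation': array([[-0.02845416, -0.99854837,  0.04573304],
       [-0.99956763,  0.02876279,  0.00610446],
       [-0.00741101, -0.04553956, -0.99893505]])}
{'fx': 334.1583919681666, 'fy': 334.1583919681666, 'cx': 320.1004652042417, 'cy': 195.29757639034779, 'T_tool_cam': array([[-2.42329604e-04, -9.59187787e-01, -2.82769748e-01,
         8.31929718e+01],
       [ 9.99999854e-01, -3.69293773e-04,  3.95701835e-04,
         6.80826898e-02],
       [-4.83977474e-04, -2.82769611e-01,  9.59187736e-01,
        -1.79219940e+02],
       [ 0.00000000e+00,  0.00000000e+00,  0.00000000e+00,
         1.00000000e+00]])}
0.1 [[ 0.931  0.366 -0.   ]
 [ 0.366 -0.931  0.002]
 [ 0.    -0.002 -1.   ]] [-0.33731172 -0.30929143 -0.66095247]
```

View pics/top0.png

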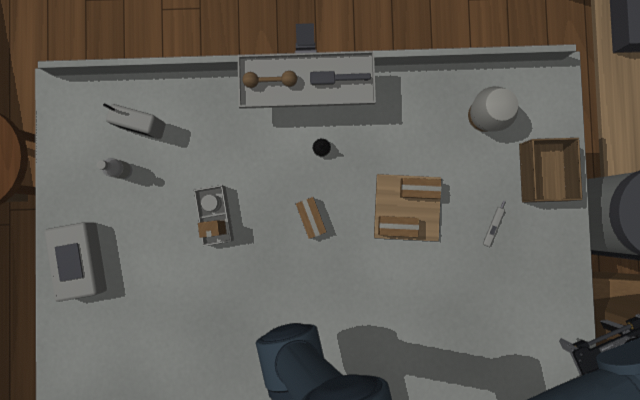

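View pics/scene0.png

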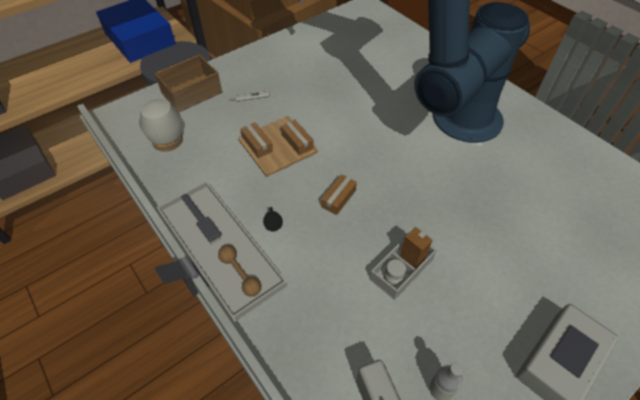

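The top view shows the slab at about (408,207), with the laid cartons at (421,188) and (401,227). The loose carton is at (311,217), the caddy at (213,215) with the jar at (209,203) and the upright carton at (211,228), and the bulb at (321,147). The scene view agrees. I'll compute coarse world positions next.

```bash
cat > h.py <<'E'
from plant import robot
import cv2,numpy as np
def cam(n,s=None):
    m=robot.camera_model(n); 
    if n=="wrist":
        s=s or robot.sense(); T=m["T_tool_cam"]; R=np.array(s["eef_rot"])
        return m,R@T[:3,3]+np.array(s["position"]),R@T[:3,:3]
    return m,np.array(m["origin"]),np.array(m["orientation"])
def ray(c,uv,z):
    m,o,R=c; d=R@np.array([(uv[0]-m["cx"])/m["fx"],(uv[1]-m["cy"])/m["fy"],1]); return o+d*(z-o[2])/d[2]
def proj(c,p):
    m,o,R=c; q=R.T@(np.array(p)-o); return q[:2]/q[2]*m["fx"]+[m["cx"],m["cy"]]
def snap(n,f):
    c=cam(n); im=robot.capture(n)[:,:,::-1].copy(); cv2.imwrite("pics/"+f+".png",im); return c,im
def st():
    s=robot.sense(); print(round(s["time"],2),np.round(s["position"],1),np.round(s["eef_rot"],3).tolist(),"q",np.round(s["joint_positions"],1),"F",np.round(s["force"],1),"w",round(float(s["gripper_width"]),1),round(float(s["gripper_force"]),1))
E
python3 - <<'E'
from h import *
c=cam("top")
for n,uv,z in [("slab",(408,207),14),("flat",(311,217),38),("up",(211,228),104),("jar",(209,203),54),("bulb",(321,147),40)]: print(n,np.round(ray(c,uv,z)))
im=cv2.imread("pics/top0.png"); hsv=cv2.cvtColor(im,cv2.COLOR_BGR2HSV)
mk=cv2.inRange(hsv,(5,60,60),(25,255,255)); mk[:130]=0;mk[:,:100]=0;mk[:,510:]=0;mk[260:]=0
for k in cv2.findContours(mk,0,2)[0]:
    if cv2.contourArea(k)>40: print(cv2.contourArea(k),cv2.minAreaRect(k))
E
```

```text
slab [ 538. -261.   14.]
flat [518.  -1.  38.]
up [497. 247. 104.]
jar [562. 262.  54.]
bulb [702. -33.  40.]
231.5 ((207.9461669921875, 228.5692596435547), (15.008201599121094, 19.597488403320312), 82.87498474121094)
217.0 ((305.0548095703125, 219.47947692871094), (37.687252044677734, 6.788386821746826), 69.44395446777344)
228.0 ((316.0614013671875, 215.2861328125), (37.78000259399414, 7.119906902313232), 69.14553833007812)
3756.0 ((407.1991271972656, 207.3190155029297), (64.64103698730469, 63.78487014770508), 2.726311206817627)
```

{"api": "arm_command", "payload": {
  "series": [
    [[0.9,-0.74,0],[0,0,0]],
    [[0.9,-0.74,0],[0,0,0]],
    [[0.9,-0.74,0],[0,0,0]],
    [[0.9,-0.74,0],[0,0,0]],
    [[0.9,-0.74,0],[0,0,0]]
  ]
}}

```text
time: 0.72
position: [380.1, -348.4, 205.1]
eef_rot: [[0.931, 0.366, -0.0], [0.366, -0.931, 0.001], [0.0, -0.001, -1.0]]
force: [0.8, -0.8, 0.2]
gripper_width: 93.9
gripper_force: 0.0
```

{"api": "arm_command", "payload": {
  "series": [
    [[0.9,-0.74,0],[0,0,0]],
    [[0.9,-0.74,0],[0,0,0]],
    [[0.9,-0.74,0],[0,0,0]],
    [[0.9,-0.74,0],[0,0,0.187]],
    [[0,0,0],[0,0,0.187]]
  ]
}}

```text
time: 1.35
position: [491.2, -148.6, 205.0]
eef_rot: [[1.0, 0.018, -0.001], [0.018, -1.0, 0.001], [-0.001, -0.001, -1.0]]
force: [-1.0, -0.4, 0.5]
gripper_width: 93.9
gripper_force: 0.0
```

Run:
```python
from h import *
c=cam("wrist");robot.capture("wrist")
c,im=snap("wrist","w1");st()
```

```text
1.45 [ 490.5 -150.8  205. ] [[1.0, 0.021, -0.001], [0.021, -1.0, 0.0], [-0.001, -0.0, -1.0]] q [-29.8  -4.5 109.1  -0.   75.5  59. ] F [-0.3  0.   0.3] w 94.0 0.0
```

View pics/w1.png

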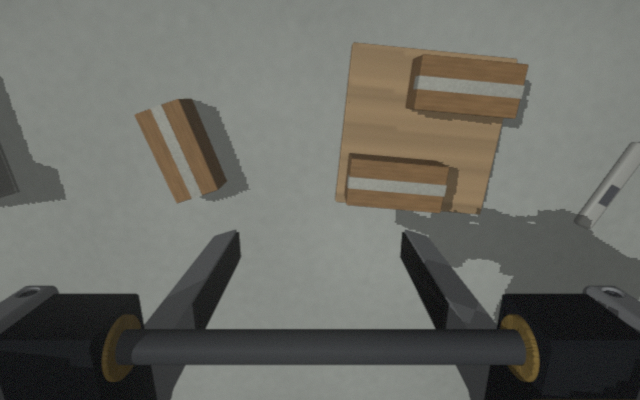

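Run:
```python
from h import *
im=cv2.imread("pics/w1.png"); hsv=cv2.cvtColor(im,cv2.COLOR_BGR2HSV)
for n,p in dict(strip=(150,130),strip2=(188,140),tape=(168,140),side=(205,150),slab=(380,100),ltop=(470,68),ltop2=(470,105),ltape=(470,87),lside=(412,85),ltop3=(400,170),table=(280,100)).items(): print(n,hsv[p[1],p[0]])
cv2.imwrite("pics/w1z.png",cv2.resize(im[20:230,110:540],(800,391),interpolation=2))
```

```text
strip [ 16 105 117]
strip2 [ 16 106 115]
tape [ 34  14 141]
side [17 74 62]
slab [ 18  88 133]
ltop [ 17 107 112]
ltop2 [ 16 113 120]
ltape [ 38  15 140]
lside [ 17 100  84]
ltop3 [ 16 112 118]
table [ 55  11 141]
```

View pics/w1z.png

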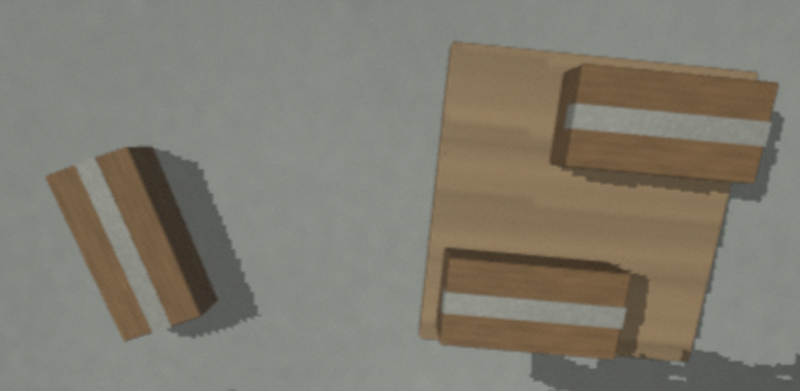

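```bash
cat >> h.py <<'E'
def rects(c,im,z,roi,lo=(10,96,98),hi=(22,255,128)):
    """oriented rectangle of a carton's top (brown strips) at height z; roi=x0,y0,x1,y1"""
    hsv=cv2.cvtColor(im,cv2.COLOR_BGR2HSV); mk=cv2.inRange(hsv,lo,hi); k=np.zeros_like(mk); x0,y0,x1,y1=roi
    k[y0:y1,x0:x1]=mk[y0:y1,x0:x1]; k=cv2.morphologyEx(k,cv2.MORPH_OPEN,np.ones((3,3)))
    pts=np.array([ray(c,(u,v),z)[:2] for v,u in np.argwhere(k)],np.float32)
    r=cv2.minAreaRect(pts); return r
E
python3 - <<'E'
from h import *
m=robot.camera_model("wrist");c=cam("wrist")
im=cv2.imread("pics/w1.png")
for n,z,roi in [("flat",38,(120,90,240,215)),("L1",52,(404,45,535,130)),("L2",52,(340,145,470,218))]:
    print(n,rects(c,im,z,roi))
S=np.array([ray(c,p,14)[:2] for p in [(353,42.6),(515.8,58.7),(480.9,213.5),(335.8,201.7)]])
print(S,S.mean(0)); 
for i in range(4):
    d=S[(i+1)%4]-S[i]; print(np.hypot(*d),np.degrees(np.arctan2(d[1],d[0])))
E
```

```text
flat ((514.54150390625, -1.3173866271972656), (97.59204864501953, 47.520511627197266), 19.68111228942871)
L1 ((585.927490234375, -290.0256652832031), (99.17559814453125, 49.42375183105469), 85.9587631225586)
L2 ((487.5516662597656, -229.1011962890625), (99.85707092285156, 48.250389099121094), 86.04817962646484)
[[ 627.15179614 -181.38597215]
 [ 615.39235347 -349.87780445]
 [ 446.07756339 -340.46902907]
 [ 457.06582329 -169.66117195]] [ 536.42188407 -260.34849441]
168.90169342696956 -93.9923339008759
169.57601008347046 176.81936084859024
171.1609357038479 86.31917072125775
170.48961581181948 -3.9434204008461267
```

The wrist view shows the loose carton top around (170,150), with laid_1 at (470,87) and laid_2 at (398,185). The slab corners are at (353,43), (516,59), (481,213) and (336,202). The slab sits at about (536.6,-260) with its x axis at -4°, and the loose carton is at (514.5,-1.3) at 19.7°. The upright carton is next.

{"api": "arm_command", "payload": {
  "series": [
    [[-0.2,-1.0,0],[0,0,0]],
    [[-0.2,-1.0,0],[0,0,0]],
    [[-0.2,-1.0,0],[0,0,0]],
    [[-0.2,-1.0,0],[0,0,0]],
    [[-0.2,-1.0,0],[0,0,0]]
  ]
}}

```text
time: 2.08
position: [435.2, 98.0, 205.4]
eef_rot: [[1.0, 0.021, 0.0], [0.021, -1.0, 0.0], [0.0, -0.0, -1.0]]
force: [-0.0, 0.7, 0.3]
gripper_width: 93.9
gripper_force: 0.0
```

{"api": "arm_command", "payload": {
  "series": [
    [[-0.2,-1.0,0],[0,0,0]],
    [[0,-0.8,0],[0,0,0]],
    [[0,0,0],[0,0,0]]
  ]
}}

```text
time: 2.45
position: [423.6, 188.2, 205.3]
eef_rot: [[1.0, 0.025, -0.0], [0.025, -1.0, -0.0], [-0.0, 0.0, -1.0]]
force: [-0.6, -0.2, -0.2]
gripper_width: 93.8
gripper_force: 0.0
```

Run:
```python
from h import *
c,im=snap("wrist","w2");st()
cv2.imwrite("pics/w2z.png",cv2.resize(im[0:300,120:520],(800,600),interpolation=2))
```

```text
2.5 [423.9 187.1 205.2] [[1.0, 0.022, -0.001], [0.022, -1.0, -0.0], [-0.001, 0.0, -1.0]] q [  9.8 -12.  115.7  -0.   76.4  98.5] F [ 0.8  0.2 -0.1] w 93.9 0.0
```

View pics/w2z.png

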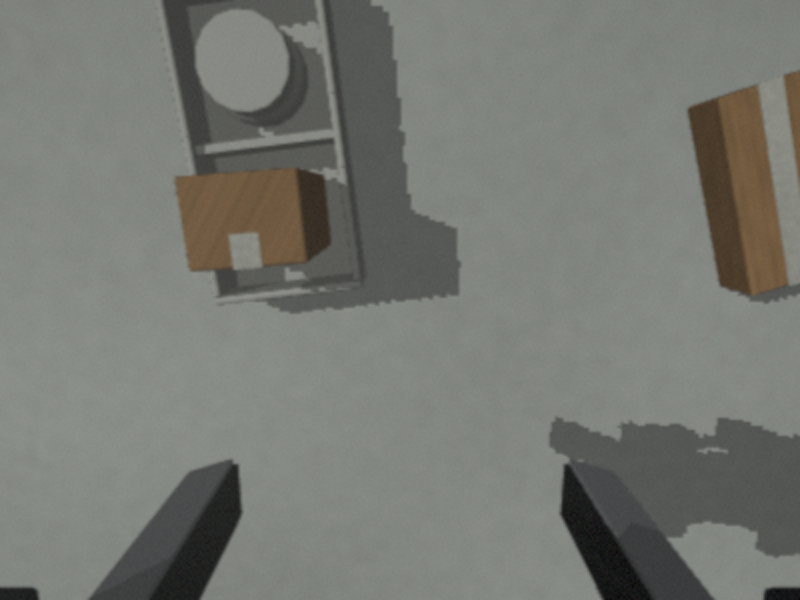

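The zoomed wrist view shows the carton's top end with corners at about (208,89), (268,84), (272,131) and (215,135) in full-frame pixels. The 50 mm width runs across the view, and the jar is beyond it.

Run:
```python
from h import *
c=cam("wrist"); im=cv2.imread("pics/w2.png")
S=np.array([ray(c,p,104)[:2] for p in [(208.5,89),(268.5,84),(272.5,131),(215.5,135)]])
print(S,S.mean(0))
for i in range(4):
    d=S[(i+1)%4]-S[i]; print(np.hypot(*d),np.degrees(np.arctan2(d[1],d[0])))
print(rects(c,im,104,(195,75,275,140)))
E=np.array([ray(c,p,45)[:2] for p in [(300,142),(228,149)]]); print(E)
```

```text
[[511.00306479 278.25850197]
 [515.86741234 230.22095165]
 [478.98279286 227.70557881]
 [474.65544573 275.08199851]] [495.12717893 252.81675773]
48.283207410875875 -84.21786093996324
36.97028880316705 -176.09871395973485
47.57363846132515 95.21889681756542
36.486156087372834 4.994522913783382
((495.6280517578125, 253.5039520263672), (36.40510559082031, 47.619258880615234), 5.436583995819092)
[[462.69054212 208.22541826]
 [453.97976519 281.40098426]]
```

{"api": "arm_command", "payload": {
  "series": [
    [[0,-0.6,0],[0,0,-0.072]],
    [[0,-0.6,0],[0,0.175,0]],
    [[0,0,0],[0,0.175,0]],
    [[0,0,0],[0,0.175,0]],
    [[0,0,0],[0,0.175,0]]
  ]
}}

```text
time: 3.12
position: [421.5, 245.5, 206.1]
eef_rot: [[0.757, 0.09, 0.647], [0.069, -0.996, 0.058], [0.649, 0.001, -0.761]]
force: [-0.2, -1.1, -0.6]
gripper_width: 94.2
gripper_force: 0.0
```

```bash
python3 -c "
from h import *
st()"
```

```text
3.12 [421.5 245.5 206.1] [[0.757, 0.09, 0.647], [0.069, -0.996, 0.058], [0.649, 0.001, -0.761]] q [ 23.9 -31.5 136.6 -20.   37.6 120.5] F [-0.2 -1.1 -0.6] w 94.2 0.0
```

{"api": "arm_command", "payload": {
  "series": [
    [[0.6,0,0.55],[0,0.175,0]],
    [[0.5,0,0.6],[0,0.175,0]],
    [[0,0,0],[0,0,0]]
  ]
}}

```text
time: 3.5
position: [492.6, 238.0, 215.5]
eef_rot: [[0.538, 0.094, 0.838], [0.048, -0.996, 0.081], [0.842, -0.003, -0.54]]
force: [0.8, -0.0, 0.4]
gripper_width: 93.8
gripper_force: 0.0
```

```bash
python3 -c "
from h import *
st()"
```

```text
3.5 [492.6 238.  215.5] [[0.538, 0.094, 0.838], [0.048, -0.996, 0.081], [0.842, -0.003, -0.54]] q [ 20.3 -25.3 138.6 -51.1  16.  148.3] F [ 0.8 -0.   0.4] w 93.8 0.0
```

Tilting outward runs into the q4 and q5 limits. I'll take the carton from the far side with an inward tilt instead, which suits place_2 directly.

{"api": "arm_command", "payload": {
  "series": [
    [[0,0,0],[0,-0.187,0]],
    [[0,0,0],[0,-0.187,0]],
    [[0,0,0],[0,-0.187,0]],
    [[0,0,0],[0,-0.187,0]],
    [[0,0,0],[0,-0.187,0]]
  ]
}}

```text
time: 4.12
position: [496.2, 233.5, 220.0]
eef_rot: [[0.981, 0.074, 0.18], [0.073, -0.997, 0.009], [0.18, 0.005, -0.984]]
force: [-0.1, 0.0, 0.4]
gripper_width: 93.7
gripper_force: 0.0
```

{"api": "arm_command", "payload": {
  "series": [
    [[0,0,0],[0,-0.187,0]],
    [[0,0,0],[0,-0.187,0]],
    [[0,0,0],[0,-0.187,0]],
    [[0,0,0],[0,-0.187,0]],
    [[0,0,0],[0,-0.187,0]]
  ]
}}

```text
time: 4.75
position: [497.0, 233.3, 219.9]
eef_rot: [[0.727, 0.072, -0.683], [0.052, -0.997, -0.049], [-0.684, -0.0, -0.729]]
force: [-0.3, -0.1, 0.1]
gripper_width: 93.8
gripper_force: 0.0
```

{"api": "arm_command", "payload": {
  "series": [
    [[0,0,0],[0,-0.187,0]],
    [[0,0,0],[0,0,0]]
  ]
}}

```text
time: 5.0
position: [496.1, 232.4, 214.4]
eef_rot: [[0.587, 0.069, -0.807], [0.038, -0.998, -0.058], [-0.809, 0.003, -0.588]]
force: [-0.2, -0.2, 0.3]
gripper_width: 94.0
gripper_force: 0.0
```

```bash
python3 -c "
from h import *
st()"
```

```text
5.0 [496.1 232.4 214.4] [[0.587, 0.069, -0.807], [0.038, -0.998, -0.058], [-0.809, 0.003, -0.588]] q [ 10.5  34.2  74.1   6.4 125.3  97.7] F [-0.2 -0.2  0.3] w 94.0 0.0
```

```bash
cat >> h.py <<'E'
def to(T):
    s=robot.sense(); d=np.array(T)-s["position"]; print("dist",np.linalg.norm(d).round(1),"units",np.round(np.array(s["eef_rot"]).T@d/50,3))
def ax(v): print("axis",np.round(np.array(robot.sense()["eef_rot"]).T@np.array(v),3))
E
python3 -c "
from h import *
to((487.4,252.4,214.4));ax((0,0,1)); to((496.1,232.4,70))"
```

```text
dist 21.8 units [-0.087 -0.412  0.117]
axis [-0.809  0.003 -0.588]
dist 144.4 units [ 2.336 -0.01   1.697]
```

{"api": "arm_command", "payload": {
  "series": [
    [[-0.09,-0.41,0.12],[-0.02,0,-0.015]],
    [[0.78,0,0.56],[0,0,0]],
    [[0.78,0,0.56],[0,0,0]],
    [[0,0,0],[0,0,0]],
    [[0,0,0],[0,0,0]]
  ]
}}

```text
time: 5.62
position: [489.5, 252.7, 125.0]
eef_rot: [[0.595, 0.096, -0.798], [0.051, -0.995, -0.081], [-0.802, 0.008, -0.598]]
force: [-0.1, -0.4, 0.7]
gripper_width: 94.2
gripper_force: 0.0
```

Run:
```python
from h import *
st();to((487.4,252.4,70))
c,im=snap("wrist","w3")
P=[(495.4,253.2,104)]; print(proj(c,P[0]))
```

```text
5.62 [489.5 252.7 125. ] [[0.595, 0.096, -0.798], [0.051, -0.995, -0.081], [-0.802, 0.008, -0.598]] q [ 12.7  40.   75.3   6.2 117.7  97.5] F [-0.1 -0.4  0.7] w 94.2 0.0
dist 55.0 units [ 0.856 -0.006  0.69 ]
[320.05084996 207.53575341]
```

View pics/w3.png

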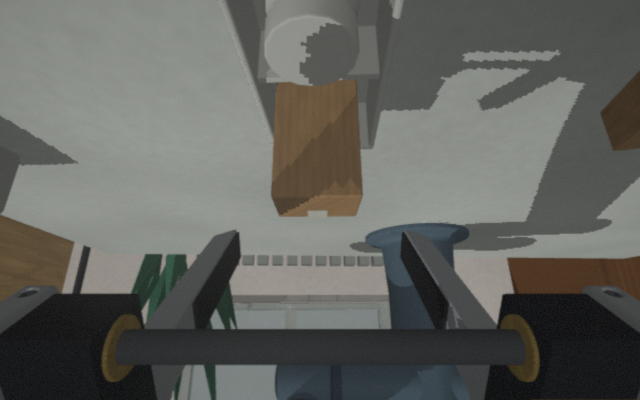

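The carton is centred between the fingers, with its top at columns 272–362 and rows 195–215. I'll descend, grip and lift.

{"api": "arm_command", "payload": {
  "series": [
    [[0.43,0,0.345],[0,0,0]],
    [[0.43,0,0.345],[0,0,0]],
    [[0,0,0],[0,0,0]]
  ]
}}

```text
time: 6.05
position: [485.3, 250.5, 65.3]
eef_rot: [[0.589, 0.094, -0.803], [0.048, -0.995, -0.082], [-0.807, 0.01, -0.591]]
force: [-0.4, -0.6, 0.4]
gripper_width: 94.0
gripper_force: 0.0
```

{"api": "arm_command", "payload": {
  "series": [
    [[0,0,0],[0,0,0]],
    [[0,0,0],[0,0,0]],
    [[0,0,0],[0,0,0]],
    [[0,0,0],[0,0,0]],
    [[0,0,0],[0,0,0]]
  ],
  "jaw": 40,
  "squeeze": 35
}}

```text
time: 6.68
position: [486.6, 250.9, 66.8]
eef_rot: [[0.592, 0.094, -0.8], [0.049, -0.996, -0.081], [-0.805, 0.009, -0.594]]
force: [0.4, 0.9, 1.4]
gripper_width: 50.0
gripper_force: 34.9
```

```bash
python3 -c "
from h import *
st();ax((0,0,1))"
```

```text
6.67 [486.6 250.9  66.8] [[0.592, 0.094, -0.8], [0.049, -0.996, -0.081], [-0.805, 0.009, -0.594]] q [ 12.6  44.3  75.6   5.9 113.4  97. ] F [0.4 0.9 1.4] w 50.0 34.9
axis [-0.805  0.009 -0.594]
```

{"api": "arm_command", "payload": {
  "series": [
    [[-0.4,0,-0.3],[0,0,0]],
    [[-0.8,0.01,-0.59],[0,0,0]],
    [[-0.8,0.01,-0.59],[0,0,0]],
    [[-0.6,0.01,-0.45],[0,0,0]],
    [[0,0,0],[0,0,0]]
  ]
}}

```text
time: 7.3
position: [488.7, 251.1, 232.5]
eef_rot: [[0.599, 0.094, -0.795], [0.05, -0.996, -0.081], [-0.799, 0.009, -0.601]]
force: [-0.1, -0.4, -2.2]
gripper_width: 50.0
gripper_force: 34.9
```

{"api": "arm_command", "payload": {
  "series": [
    [[0,0,0],[0,0.175,0]],
    [[0,0,0],[0,0.175,0]],
    [[0,0,0],[0,0.175,0]],
    [[0,0,0],[0,0.175,0]],
    [[0,0,0],[0,0.175,0]]
  ]
}}

```text
time: 7.92
position: [486.4, 250.5, 227.2]
eef_rot: [[0.994, 0.094, -0.055], [0.094, -0.995, -0.015], [-0.057, 0.01, -0.998]]
force: [0.9, -0.2, -0.0]
gripper_width: 50.2
gripper_force: 34.9
```

{"api": "arm_command", "payload": {
  "series": [
    [[0,0,0],[0,0.175,0]],
    [[0,0,0],[0,0.175,0]],
    [[0,0,0],[0,0.175,0]],
    [[0,0,0],[0,0.171,0]],
    [[0,0,0],[0,0,0]]
  ]
}}

```text
time: 8.55
position: [482.7, 249.9, 222.8]
eef_rot: [[0.806, 0.095, 0.584], [0.084, -0.995, 0.046], [0.586, 0.012, -0.81]]
force: [0.1, -0.1, -2.1]
gripper_width: 50.0
gripper_force: 34.9
```

```bash
cat >> h.py <<'E'
R0=np.array([[0.592,0.094,-0.8],[0.049,-0.996,-0.081],[-0.805,0.009,-0.594]]).T  # world->tool at grasp of carton_up
CT=R0@(np.array([495.4,253.2,54])-[486.6,250.9,66.8]); ZT=R0@[0,0,1]; YT=R0@[-np.sin(np.radians(5.4)),np.cos(np.radians(5.4)),0]
def held():
    s=robot.sense();R=np.array(s["eef_rot"]); c=R@CT+s["position"]; z=R@ZT; y=R@YT
    print("held mid",c.round(1),"long",z.round(3),np.degrees(np.arctan2(z[1],z[0])).round(2),"wide",y.round(3))
E
python3 -c "
from h import *
st();held()"
```

```text
8.55 [482.7 249.9 222.8] [[0.806, 0.095, 0.584], [0.084, -0.995, 0.046], [0.586, 0.012, -0.81]] q [ 20.1 -20.8 126.3 -14.1  40.5 112.4] F [ 0.1 -0.1 -2.1] w 50.0 34.9
held mid [495.4 252.8 231.6] long [-0.995 -0.104  0.01 ] -174.02 wide [-0.104  0.995 -0.012]
```

{"api": "arm_command", "payload": {
  "series": [
    [[-0.01,1.0,0.12],[0,0,0]],
    [[-0.01,1.0,0.12],[0,0,0]],
    [[-0.01,1.0,0.12],[0,0,0]],
    [[-0.01,1.0,0.12],[0,0,0]],
    [[-0.01,1.0,0.12],[0,0,0]]
  ]
}}

```text
time: 9.18
position: [527.4, 1.1, 206.2]
eef_rot: [[0.801, 0.095, 0.592], [0.082, -0.995, 0.05], [0.594, 0.009, -0.805]]
force: [0.6, 0.4, -2.2]
gripper_width: 49.9
gripper_force: 34.9
```

{"api": "arm_command", "payload": {
  "series": [
    [[-0.01,1.0,0.12],[0,0,0]],
    [[-0.01,1.0,0.12],[0,0,0]],
    [[-0.01,1.0,0.12],[0,0,0]],
    [[-0.01,1.0,0.12],[-0.102,0,0.141]],
    [[0,0,0],[0,0,0]]
  ]
}}

```text
time: 9.8
position: [558.7, -197.8, 186.7]
eef_rot: [[0.802, -0.081, 0.592], [-0.062, -0.997, -0.053], [0.594, 0.006, -0.804]]
force: [-0.1, 0.3, -1.9]
gripper_width: 49.7
gripper_force: 34.9
```

```bash
cat >> h.py <<'E'
def heldto(T):
    s=robot.sense();R=np.array(s["eef_rot"]); to(np.array(T)-R@CT)
E
python3 -c "
from h import *
st();held();heldto((567.2,-210,90));ax((0,0,1))"
```

```text
9.8 [ 558.7 -197.8  186.7] [[0.802, -0.081, 0.592], [-0.062, -0.997, -0.053], [0.594, 0.006, -0.804]] q [-40.  -11.7 123.5  31.   41.3  35.9] F [-0.1  0.3 -1.9] w 49.7 34.9
held mid [ 571.6 -197.2  195.7] long [-0.998  0.072 -0.   ] 175.86 wide [ 0.072  0.998 -0.006]
dist 106.5 units [-1.31   0.249  1.662]
axis [ 0.594  0.006 -0.804]
```

{"api": "arm_command", "payload": {
  "series": [
    [[-0.33,0.06,0.42],[0,0,0]],
    [[-0.33,0.06,0.42],[0,0,0]],
    [[-0.33,0.06,0.42],[0,0,0]],
    [[-0.32,0.06,0.41],[0,0,0]],
    [[0,0,0],[0,0,0]]
  ]
}}

```text
time: 10.42
position: [553.2, -206.3, 78.5]
eef_rot: [[0.804, -0.078, 0.59], [-0.06, -0.997, -0.049], [0.592, 0.004, -0.806]]
force: [0.2, 0.3, -0.8]
gripper_width: 49.9
gripper_force: 34.9
```

Run:
```python
from h import *
c,im=snap("wrist","w4");st();held();heldto((567.2,-210,33))
```

```text
10.47 [ 554.1 -207.1   80.3] [[0.802, -0.078, 0.592], [-0.059, -0.997, -0.051], [0.594, 0.006, -0.804]] q [-41.5  -0.4 126.4  43.7  30.8  19.3] F [-0.5  0.7 -2. ] w 50.0 34.9
held mid [ 567.  -206.4   89.3] long [-0.998  0.069 -0.001] 176.04 wide [ 0.069  0.998 -0.006]
dist 56.4 units [-0.662  0.064  0.911]
```

View pics/w4.png

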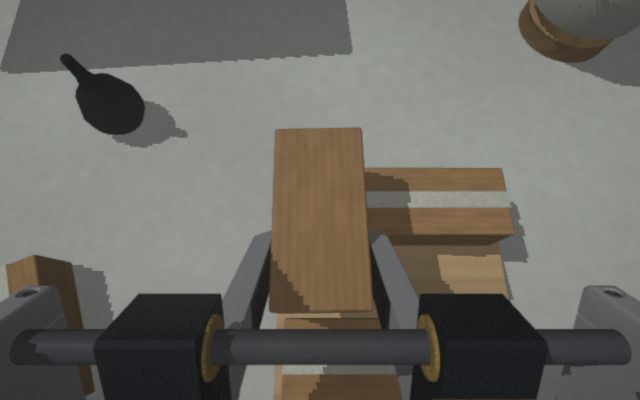

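Run:
```python
from h import *
c=cam("wrist")
S=np.array([ray(c,p,108.3)[:2] for p in [(274,128),(361.5,128),(371,310),(271,312)]])
print(S.round(1).tolist(),S.mean(0))
for i in range(4):
    d=S[(i+1)%4]-S[i]; print(np.hypot(*d).round(1),np.degrees(np.arctan2(d[1],d[0])).round(1))
# laid_1 visible top edge corners: far-right, near-right
print([ray(c,p,52)[:2].round(1) for p in [(502,168),(513,235)]])
```

```text
[[617.4, -185.5], [613.7, -235.2], [516.0, -227.8], [518.8, -181.1]] [ 566.50520083 -207.38492664]
49.8 -94.3
98.0 175.7
46.8 86.6
98.7 -2.6
[array([ 606.4, -344.6]), array([ 556.7, -338.8])]
```

{"api": "arm_command", "payload": {
  "series": [
    [[-0.2,0.05,0.29],[0,0,0]],
    [[-0.2,0,0.29],[0,0,0]],
    [[-0.15,0,0.19],[0,0,0]],
    [[0,0,0],[0,0,0]],
    [[0,0,0],[0,0,0]]
  ]
}}

```text
time: 11.1
position: [555.5, -211.0, 35.1]
eef_rot: [[0.8, -0.079, 0.594], [-0.058, -0.997, -0.054], [0.597, 0.009, -0.802]]
force: [0.1, -0.5, -1.4]
gripper_width: 49.9
gripper_force: 34.9
```

Run:
```python
from h import *
st();held();heldto((567.2,-209.5,33))
```

```text
11.1 [ 555.5 -211.    35.1] [[0.8, -0.079, 0.594], [-0.058, -0.997, -0.054], [0.597, 0.009, -0.802]] q [-41.7   6.  126.2  52.6  26.5   9. ] F [ 0.1 -0.5 -1.4] w 49.9 34.9
held mid [ 568.4 -210.4   44.1] long [-0.998  0.07  -0.004] 175.99 wide [ 0.07   0.998 -0.009]
dist 11.2 units [-0.152 -0.017  0.162]
```

{"api": "arm_command", "payload": {
  "series": [
    [[-0.08,-0.02,0.08],[0,0,0]],
    [[-0.06,0,0.06],[0,0,0]],
    [[0,0,0],[0,0,0]],
    [[0,0,0],[0,0,0]]
  ]
}}

```text
time: 11.6
position: [554.1, -209.7, 24.8]
eef_rot: [[0.8, -0.079, 0.595], [-0.059, -0.997, -0.054], [0.597, 0.008, -0.802]]
force: [-2.1, 0.4, 6.2]
gripper_width: 49.9
gripper_force: 34.9
```

Run:
```python
from h import *
st();held();heldto((567.2,-209.5,33))
```

```text
11.6 [ 554.1 -209.7   24.8] [[0.8, -0.079, 0.595], [-0.059, -0.997, -0.054], [0.597, 0.008, -0.802]] q [-41.7   7.2 126.4  54.9  25.8   6.4] F [-2.1  0.4  6.2] w 49.9 34.9
held mid [ 566.9 -209.1   33.8] long [-0.998  0.07  -0.004] 175.96 wide [ 0.071  0.998 -0.007]
dist 1.0 units [-0.005  0.008  0.017]
```

{"api": "arm_command", "payload": {
  "series": [
    [[0,0,0],[0,0,0]],
    [[0,0,0],[0,0,0]],
    [[0,0,0],[0,0,0]]
  ],
  "jaw": 66
}}

```text
time: 11.98
position: [553.0, -209.3, 23.4]
eef_rot: [[0.802, -0.079, 0.593], [-0.059, -0.997, -0.053], [0.595, 0.008, -0.804]]
force: [-0.3, 0.8, 0.2]
gripper_width: 66.0
gripper_force: 0.0
```

{"api": "arm_command", "payload": {
  "series": [
    [[0.18,0,-0.24],[0,0,0]],
    [[0.36,0,-0.48],[0,0,0]],
    [[0.5,0,-0.68],[0,0,0]],
    [[0.6,0,-0.8],[0,0,0]],
    [[0.6,0,-0.8],[0,0,0]]
  ]
}}

```text
time: 12.6
position: [553.5, -207.7, 212.0]
eef_rot: [[0.802, -0.08, 0.592], [-0.06, -0.997, -0.054], [0.595, 0.008, -0.804]]
force: [0.8, -0.7, 0.6]
gripper_width: 65.9
gripper_force: 0.0
```

Run:
```python
from h import *
st()
m=np.array([514.5,-1.3]); R=np.array(robot.sense()["eef_rot"])
print(np.degrees(np.arctan2(R[1,0],R[0,0])))
to((530,-110,250))
```

```text
12.6 [ 553.5 -207.7  212. ] [[0.802, -0.08, 0.592], [-0.06, -0.997, -0.054], [0.595, 0.008, -0.804]] q [-41.5 -13.8 122.4  30.   44.7  36.3] F [ 0.8 -0.7  0.6] w 65.9 0.0
-4.251959025457326
dist 107.5 units [-0.042 -1.905 -0.994]
```

{"api": "arm_command", "payload": {
  "series": [
    [[0,-0.6,0],[0,-0.187,0]],
    [[0,-0.6,0],[0,-0.187,0]],
    [[0,-0.6,0],[0,-0.187,0]],
    [[0,0,0],[0,-0.076,0]],
    [[0,0,0],[0,0,0]]
  ],
  "jaw": 80
}}

```text
time: 13.22
position: [561.9, -118.2, 209.5]
eef_rot: [[0.997, -0.078, 0.002], [-0.078, -0.997, -0.007], [0.003, 0.007, -1.0]]
force: [-1.5, 0.2, -0.8]
gripper_width: 80.0
gripper_force: 0.0
```

Run:
```python
from h import *
c,im=snap("wrist","w5");st()
for n,z,roi in [("flat",38,tuple([0,60,300,260]))]:
    try: print(rects(c,im,z,roi))
    except Exception as e: print(e)
```

```text
13.28 [ 561.1 -118.4  209.4] [[0.997, -0.079, 0.002], [-0.079, -0.997, -0.007], [0.003, 0.007, -1.0]] q [-23.1   3.5 100.6  -0.3  75.6  71.5] F [ 0.3  0.6 -1.1] w 79.8 0.0
((517.0335693359375, -0.5145759582519531), (97.99028778076172, 47.582218170166016), 19.16119956970215)
```

View pics/w5.png

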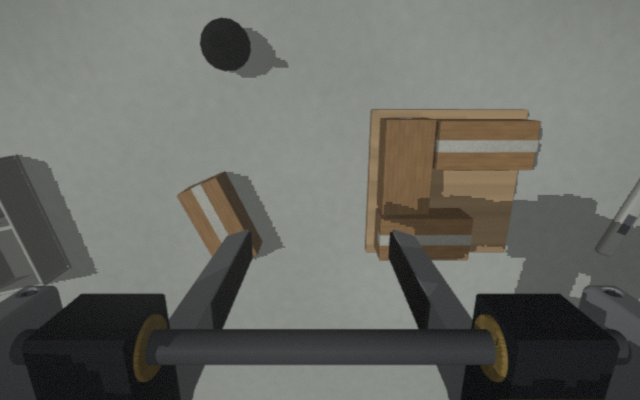

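The wrist view shows the placed carton at about (410,165), neat between its neighbours. The loose carton is at (217,212). I'll pick up the loose carton now.

{"api": "arm_command", "payload": {
  "series": [
    [[-0.25,-0.8,0.4],[0,0,0]],
    [[-0.25,-0.8,0.4],[0,0,0]],
    [[-0.26,-0.81,0.4],[0,0,-0.14]],
    [[0,0,0.3],[0,0,-0.14]],
    [[0,0,0.3],[0,0,-0.14]]
  ]
}}

```text
time: 13.9
position: [531.9, 4.0, 118.4]
eef_rot: [[0.941, 0.338, 0.003], [0.338, -0.941, -0.007], [0.001, 0.008, -1.0]]
force: [-0.7, -0.2, -0.3]
gripper_width: 80.2
gripper_force: 0.0
```

{"api": "arm_command", "payload": {
  "series": [
    [[0,0,0],[0,0,0]]
  ]
}}

```text
time: 14.02
position: [531.2, 3.7, 117.7]
eef_rot: [[0.943, 0.332, 0.0], [0.332, -0.943, -0.007], [-0.002, 0.006, -1.0]]
force: [-0.7, -0.2, -0.6]
gripper_width: 80.0
gripper_force: 0.0
```

Run:
```python
from h import *
st();to((532.5,5.1,6))
```

```text
14.03 [531.2   3.7 117.7] [[0.943, 0.332, 0.0], [0.332, -0.943, -0.007], [-0.002, 0.006, -1.0]] q [-11.6   3.8 110.5  -0.4  65.6  59.2] F [-0.7 -0.2 -0.6] w 80.0 0.0
dist 111.7 units [ 0.038 -0.031  2.234]
```

{"api": "arm_command", "payload": {
  "series": [
    [[0.03,-0.03,0.8],[0,0,0]],
    [[0,0,0.8],[0,0,0]],
    [[0,0,0.5],[0,0,0]],
    [[0,0,0.1],[0,0,0]],
    [[0,0,0],[0,0,0]]
  ]
}}

```text
time: 14.65
position: [534.7, 4.6, 10.0]
eef_rot: [[0.943, 0.333, 0.004], [0.333, -0.943, -0.008], [0.001, 0.009, -1.0]]
force: [0.3, -0.1, 0.3]
gripper_width: 80.3
gripper_force: 0.0
```

{"api": "arm_command", "payload": {
  "series": [
    [[0,0,0],[0,0,0]],
    [[0,0,0],[0,0,0]],
    [[0,0,0],[0,0,0]],
    [[0,0,0],[0,0,0]]
  ],
  "jaw": 40,
  "squeeze": 40
}}

```text
time: 15.15
position: [534.5, 5.1, 9.5]
eef_rot: [[0.943, 0.334, 0.003], [0.334, -0.943, -0.007], [0.0, 0.008, -1.0]]
force: [-1.0, 1.2, 2.4]
gripper_width: 49.9
gripper_force: 39.9
```

Run:
```python
from h import *
st()
```

```text
15.15 [534.5   5.1   9.5] [[0.943, 0.334, 0.003], [0.334, -0.943, -0.007], [0.0, 0.008, -1.0]] q [-11.4  14.2 112.2  -0.5  53.3  59.3] F [-1.   1.2  2.4] w 49.9 39.9
```

{"api": "arm_command", "payload": {
  "series": [
    [[0,0,-0.3],[0,0,0]],
    [[0,0,-0.8],[0,0,0]],
    [[0,0,-0.9],[0,0,0]],
    [[-0.38,0.985,0],[0,0,0]],
    [[-0.38,0.985,0],[0,0,0]]
  ]
}}

```text
time: 15.78
position: [531.4, -100.8, 111.5]
eef_rot: [[0.942, 0.336, 0.005], [0.336, -0.942, -0.009], [0.002, 0.01, -1.0]]
force: [-0.1, -0.7, -1.7]
gripper_width: 49.7
gripper_force: 39.9
```

{"api": "arm_command", "payload": {
  "series": [
    [[-0.38,0.985,0],[0,0,0]],
    [[-0.38,0.985,0],[0,0,0]],
    [[-0.38,0.985,0],[0,0,0]],
    [[-0.38,0.985,0],[0,0,0.137]],
    [[0,0,0],[0,0,0.137]]
  ]
}}

```text
time: 16.4
position: [524.8, -314.6, 112.4]
eef_rot: [[0.998, 0.058, 0.003], [0.058, -0.998, -0.009], [0.003, 0.009, -1.0]]
force: [0.2, 0.7, -1.9]
gripper_width: 49.5
gripper_force: 39.9
```

{"api": "arm_command", "payload": {
  "series": [
    [[0,0,0],[0,0,0.136]],
    [[0,0,0],[0,0,0]]
  ]
}}

```text
time: 16.65
position: [525.1, -310.9, 111.8]
eef_rot: [[0.998, -0.068, 0.002], [-0.068, -0.998, -0.008], [0.003, 0.007, -1.0]]
force: [-0.4, 0.6, -0.7]
gripper_width: 49.8
gripper_force: 39.9
```

Run:
```python
from h import *
c,im=snap("wrist","w6")
st();to((526,-311.4,80)); R=np.array(robot.sense()["eef_rot"]);print(np.degrees(np.arctan2(R[1,0],R[0,0])))
```

```text
16.7 [ 525.1 -310.8  111.7] [[0.998, -0.067, 0.002], [-0.067, -0.998, -0.008], [0.003, 0.007, -1.0]] q [-41.1  14.3  99.4  -0.3  66.   52.8] F [-0.2 -0.1 -1.6] w 49.9 39.9
dist 31.7 units [0.016 0.006 0.635]
-3.8233476488971
```

View pics/w6.png

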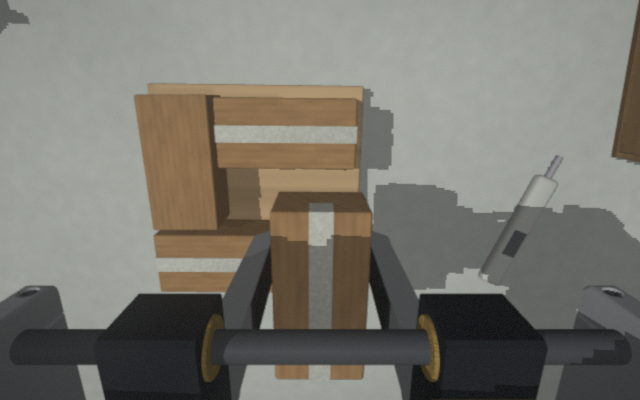

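The view shows the held carton's top from row 211 to row 380, columns 272–371. The placed carton's corners are at (137,95), (205,95), (213,228) and (152,230). Next I'll measure how it sits.

Run:
```python
from h import *
c=cam("wrist")
a=np.radians(-4);X=np.array([np.cos(a),np.sin(a)]);Y=np.array([-X[1],X[0]]);C=np.array([536.6,-260])
for n,z,P in [("held",140.2,[(272,211),(371,211),(364,379),(275,380)]),("up",52,[(137,95),(205,95),(213,228),(152,230)]),("L1",52,[(214,97),(356,100),(358,168),(217,168)]),("L2left",52,[(155,234),(161,290)]),("slab",14,[(149,84),(363,87)])]:
    S=np.array([ray(c,p,z)[:2] for p in P]); print(n,S.mean(0).round(1),"slab",[((s-C)@X).round(1).item() for s in S],[((s-C)@Y).round(1).item() for s in S])
```

```text
held [ 506.2 -309.4] slab [23.0, 23.0, -76.6, -77.0] [-28.2, -75.4, -76.0, -26.1]
up [ 567.4 -210.2] slab [76.3, 76.5, -21.1, -22.7] [73.4, 27.1, 30.1, 76.8]
L1 [ 584.6 -291.3] slab [75.2, 73.5, 25.8, 25.7] [21.1, -76.4, -79.4, 23.1]
L2left [ 491.6 -180.8] slab [-26.0, -74.9] [75.0, 76.7]
slab [ 620.3 -267.6] slab [84.9, 83.1] [82.4, -85.8]
```

{"api": "arm_command", "payload": {
  "series": [
    [[0,0.01,0.6],[0,0,0.003]],
    [[0,0,0.6],[0,0,0]],
    [[0,0,0.4],[0,0,0]],
    [[0,0,0],[0,0,0]],
    [[0,0,0],[0,0,0]]
  ]
}}

```text
time: 17.32
position: [526.2, -312.5, 32.6]
eef_rot: [[0.997, -0.071, 0.004], [-0.071, -0.997, -0.009], [0.004, 0.008, -1.0]]
force: [-0.5, -0.4, -1.0]
gripper_width: 49.8
gripper_force: 39.9
```

Run:
```python
from h import *
st();to((526,-311.2,23.5))
```

```text
17.32 [ 526.2 -312.5   32.6] [[0.997, -0.071, 0.004], [-0.071, -0.997, -0.009], [0.004, 0.008, -1.0]] q [-41.2  20.8 100.7  -0.3  58.   53. ] F [-0.5 -0.4 -1. ] w 49.8 39.9
dist 9.2 units [-0.006 -0.028  0.181]
```

{"api": "arm_command", "payload": {
  "series": [
    [[0,-0.02,0.1],[0,0,0]],
    [[0,0,0.08],[0,0,0]],
    [[0,0,0],[0,0,0]],
    [[0,0,0],[0,0,0]]
  ]
}}

```text
time: 17.82
position: [526.0, -311.4, 23.5]
eef_rot: [[0.997, -0.072, 0.003], [-0.072, -0.997, -0.008], [0.004, 0.008, -1.0]]
force: [-1.4, 2.5, 6.2]
gripper_width: 49.8
gripper_force: 39.9
```

Run:
```python
from h import *
st();to((526,-311.2,23.5))
```

```text
17.82 [ 526.  -311.4   23.5] [[0.997, -0.072, 0.003], [-0.072, -0.997, -0.008], [0.004, 0.008, -1.0]] q [-41.1  21.5 100.9  -0.3  57.2  53.1] F [-1.4  2.5  6.2] w 49.8 39.9
dist 0.2 units [-0.    -0.003 -0.001]
```

Contact made. Now I'll release, rise straight up and look.

{"api": "arm_command", "payload": {
  "series": [
    [[0,0,0],[0,0,0]],
    [[0,0,0],[0,0,0]],
    [[0,0,0],[0,0,0]]
  ],
  "jaw": 66
}}

```text
time: 18.2
position: [525.4, -311.0, 22.1]
eef_rot: [[0.997, -0.072, 0.002], [-0.072, -0.997, -0.007], [0.003, 0.007, -1.0]]
force: [0.1, -0.7, 0.1]
gripper_width: 65.7
gripper_force: 0.0
```

{"api": "arm_command", "payload": {
  "series": [
    [[0,0,-0.3],[0,0,0]],
    [[0,0,-0.7],[0,0,0]],
    [[0,0,-1],[0,0,0]],
    [[-0.5,0,-1],[0,0,0]],
    [[-0.9,-0.2,-0.5],[0,0,0]]
  ]
}}

```text
time: 18.82
position: [457.0, -296.2, 202.0]
eef_rot: [[0.997, -0.072, 0.007], [-0.071, -0.997, -0.013], [0.008, 0.012, -1.0]]
force: [-0.3, -0.3, 0.6]
gripper_width: 65.7
gripper_force: 0.0
```

{"api": "arm_command", "payload": {
  "series": [
    [[-0.9,-0.2,-0.5],[0,0,0]],
    [[0,-0.3,0],[0,0,0]],
    [[0,0,0],[0,0,0]],
    [[0,0,0],[0,0,0]]
  ]
}}

```text
time: 19.32
position: [413.2, -266.2, 221.0]
eef_rot: [[0.997, -0.071, 0.001], [-0.071, -0.997, -0.007], [0.002, 0.006, -1.0]]
force: [-0.3, -0.1, -0.5]
gripper_width: 66.1
gripper_force: 0.0
```

Run:
```python
from h import *
c,im=snap("wrist","w7");st()
p=proj(c,(536.6,-260,40)).astype(int);print(p)
x0,y0=max(p[0]-150,0),max(p[1]-115,0); print(x0,y0)
cv2.imwrite("pics/w7z.png",cv2.resize(im[y0:y0+225,x0:x0+300],(800,600),interpolation=2))
```

```text
19.38 [ 413.2 -266.3  220.9] [[0.997, -0.071, 0.001], [-0.071, -0.997, -0.006], [0.002, 0.006, -1.0]] q [-45.9  -8.7 111.2  -0.2  77.2  48.2] F [ 0.  -0.3  0.1] w 66.2 0.0
[303  56]
153 0
```

View pics/w7z.png

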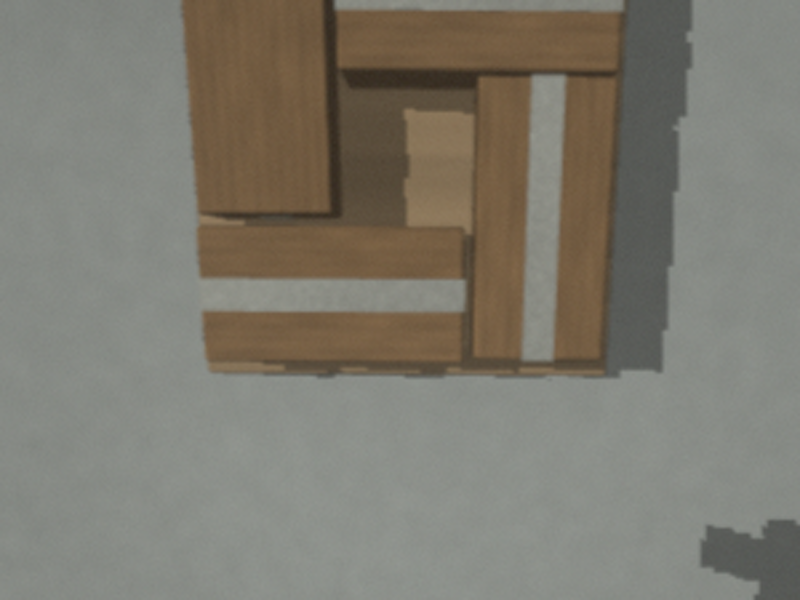

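The zoomed view shows a neat pinwheel with small gaps, a square opening at about (405,150), and everything inside the slab edges. I'll hand it in.

```bash
python3 -c "
from plant import robot
print(robot.job_done())"
```

```text
the job is handed in; nothing more can be done
None
```

I placed both cartons and handed the job in at about 19 s: the last close-up showed a neat four-carton pinwheel within the slab's edges, and I never touched the jar or bulb.

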